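# Open the pick carton and file the brush case

## Task

Open the small carton on the stockroom bench by swinging both of its top flaps over to the outside, well past upright, so that they stay open. Then take the taller of the two brush cases from the plywood rack and slide it down, upright, between the two thick cases standing in the carton, spreading them apart with it, until it stands on the carton floor with all three upright. Let go and leave everything else where it is.

Things in the scene. Friction and masses are not known exactly. Their poses are not given: they have to be found in the camera images.
- carton: Brown cardboard carton fixed to the bench, 108 x 148 mm (x by y) and 105 mm high outside, walls and floor 4 mm thick (inside 100 x 140 mm). Origin under its centre on the bench, z up; its walls at +y and -y carry the flaps; the row of cases inside runs along y.
- flap_left (a joint): Left flap, hinged along the top of the carton's +y wall (hinge line at y = +72 mm, z = 105 mm in the carton's frame, parallel to x). Cardboard, 104 mm wide, 56 mm long, 4 mm thick. 0 rad = lying flat over the mouth, 1.57 = upright, 3.14 = level on the outside, stop at 3.5. It starts ajar (0.55 to 1.1). It stays where it is left; a fraction of a newton moves it; smooth.
- flap_right (a joint): Right flap, the mirror image: hinged along the top of the -y wall (y = -72 mm, z = 105 mm), same size and same joint values.
- flap_left_edge (a point): Middle of the left flap's free edge. Between the two flaps' free edges an opening along the carton's x axis starts 48 mm wide or wider.
- flap_right_edge (a point): Middle of the right flap's free edge.
- case: The taller brush case: a slim grey rigid case with dark windows on its broad faces, loose, about 90 g, 50 mm wide (x), 22 mm thick (y), 135 mm tall (z), standing upright in a slot of the rack. Its top edges are rounded; its lowest 22 mm taper like a wedge (in y) to a 6 mm flat foot. Origin at the centre of its foot, z along its height.
- set_left: Thick grey case standing loose in the carton on its +y side, about 180 g, 60 mm (x) by 54 mm thick (y) by 80 mm tall, glossy and slippery, long top and foot edges rounded with 8 mm radius. Origin at the centre of its foot.
- set_right: The same thick case on the carton's -y side. The gap between the two is 7 to 18 mm at the start, less than the slim case's 22 mm, with 14 to 25 mm in all left between them and the carton walls, so they slide aside when the slim case's tapered foot is pressed down between them.
- rack: Plywood block fixed to the bench, 150 x 64 mm (x by y), 45 mm high, with two equal slots 53 x 25 mm and 35 mm deep at x = -36 and +36 mm. Origin under its centre. The two brush cases stand in the slots, broad faces towards +y and -y; which slot holds which varies. Nothing stands beside their broad faces.
- short_case: The shorter brush case in the rack's other slot, same outline but 85 mm tall; stays there. Origin at the centre of its foot.
- tape_roll: Orange roll of tape lying flat, 76 mm across, 24 mm high, loose bystander. Origin under its centre.
- marker: Marker pen lying on the bench, 120 x 14 x 14 mm, loose bystander. Origin under its centre.
- small_carton: Small closed carton 90 x 70 x 60 mm, loose bystander. Origin under its centre.
- jar: Jar 60 mm across, 70 mm high, loose bystander. Origin under its centre.
- brush_cup: White cup with brushes, 76 mm across, 165 mm high with the brushes, loose bystander. Origin under its centre.
There are look-alikes about, which are no part of the job. Leave any red look-alike of the set_left alone.

How it is judged:
On the way, in this order (a step that is already met when the one before it is completed fails the run):
1. both flaps are swung to the outside (beyond 2.0 rad) while the taller case is still out of the carton (value of joint each of flap_left, flap_right above 2 rad and horizontal distance between case and carton above 0.09 m), for 0.2 s.
2. the taller case stands on the carton floor between the two thick cases (z of case in the frame of carton below 0.012 m and angle between case's own z axis and vertical below 0.17 rad and y of case in the frame of set_left between -0.056 and -0.03 m and y of case in the frame of set_right between 0.03 and 0.056 m and x of case in the frame of carton between -0.03 and 0.03 m and angle between the x axis of case and the x axis of carton, either way round below 0.3 rad and z of each of set_left, set_right in the frame of carton below 0.014 m and angle between each of set_left, set_right's own z axis and vertical below 0.2 rad), for 0.2 s.
At the end, for the whole second after the job is handed in: Both flaps beyond 2.0 rad. The taller case on the carton floor (foot under 8 mm above it), within 0.17 rad of upright, between the thick cases, within 30 mm of the middle along x and 0.3 rad of the hinge direction. Both thick cases within 10 mm of the floor, 0.2 rad of upright. All at rest (all of step 2 and value of joint each of flap_left, flap_right above 2 rad and linear speed of each of case, set_left, set_right below 0.02 m/s); the robot touches nothing.
It fails at once if a bystander (short case, tape roll, marker, small carton, jar or cup) is moved more than 40 mm (distance of any of short_case, tape_roll, marker, small_carton, jar, brush_cup from where it was at the start of the episode above 0.04 m).
It also fails if it takes over 67 s, if anything falls off the work surface, if the arm or the gripper's body presses on something with over 40 N, if the wrist force passes 120 N, or if a joint passes its speed limit or range.

## Robot

A 7-joint arm with a two-finger parallel gripper is mounted at the origin on the work surface. World frame = base frame: x ahead of the robot, y to its left, z up, the work surface at z = 0. Lengths are in m, angles in rad, forces in N, time in s.
With the tool pointing down it reaches from about 0.425 to 0.875 m from the base axis. Payload 4.7 kg.
Tool frame: the origin (TCP) lies on the centre line of the jaws, within the pads' length; the fingertips stand ctrl.tcp_to_tips ahead of it and the grasp point (between the pads) lies 2 mm behind it (ctrl.tcp_to_tips is the distance from the TCP to the fingertips, in m); z points along the fingers, y is the line along which they close (so a half turn about z gives the same grasp; the last joint's range is limited). The gripper opens to 87 mm and grips with 3 to 60 N. Pads are 19 mm wide; open, the fingers measure 117 mm over their backs; the gripper's body (75 mm by 190 mm) begins 51 mm behind the grasp point.
Start: joints at [1.176, 0.321, -0.07, 1.45, 0.023, 1.371, -0.057], TCP at [0.258, -0.596, 0.24] pointing down, gripper open.
Joint ranges: [-2.86, 2.86], [-0.3, 2.09], [-1.38, 1.24], [0.06, 2.45], [-1.56, 4.7], [0.09, 2.05], [-2.69, 2.69]. Speed limits (rad/s): [2.57, 2.57, 3.14, 3.14, 3.14, 3.14, 3.14].

## Interface

Orientations are given as a rotation vector (axis times angle).
In Python, from bench import ctrl, optics, close_job gives the robot as it stands.
- The arm moves only by the shell command python3 -m inch 'ROWS' [OPENING] [FORCE]. ROWS is JSON, a list of rows, each a list of 2 entries, a list of its own where there are three numbers: the shift along the tool's x, y, z in mm, then the turn, a rotation vector about the tool's x, y, z in degrees. In form: [[[x, y, z], [ax, ay, az]], ...]. A call has exactly 10 rows; each row shifts and turns the commanded pose from where the row before left it, along the tool's axes as they then stand; what a row does not reach is not made up. A row lasts 1/10 s, in which the tool goes at most 50 mm and 8.59 degrees, less where a joint would pass 70% of its speed; a pose out of reach is approached as far as the arm can. A call is refused whole if a number of a shift passes 50 or a number of a turn 8.59, either way. A call with a gripper value outside its range is refused whole. OPENING is the closure, from 0 (fully open) to 1 (shut), set as the call begins (- or left out, the last holds). The fingers move at their own pace and stop on an object; FORCE is the grip in N (left out, the last holds). Time passes only in rows, so rows that do not move let the fingers close, or fill a call up. It gives the time, the measured TCP pose, the force and the opening at its end, in the units of the state.
- ctrl.get_state(): the state, without advancing time (a new reading comes with each control period).
- optics.get_image(name): name is "scene" or "side" or "wrist"; returns a dict with "image" (420x560x3 uint8, red, green, blue), "fx", "fy", "cx", "cy" (pixels), "R" (3x3) and "t" (3): a world point X has camera coordinates R X + t; the wrist camera has in their place "hand_eye" (4x4, takes a point from camera to tool coordinates, whose origin is the TCP and whose axes are the flange's). Camera axes: x right, y down, z forward; pixel columns grow to the right and rows downward; lengths in m; the calibration is good to about 2 mm. A picture is of the moment at which its call begins: read the wrist's pose just before it. There is no depth.
- close_job(): hands the job in, once; it reports no verdict.
The state is a dict: "time": time; "joint_positions": joint angles; "qd": joint speeds; "joint_torque": joint torques, N m; "position": TCP position; "tool_rot": TCP orientation; "ft_force": force on the tool from outside, world axes, zero at the start; "torque": the same for the moment, N m; "grip_width": opening from 0.0 (shut) to 1.0 (fully open).
Only numpy, scipy, OpenCV 4.12 (cv2) and the standard library are available. Lean on these libraries where they do the work, as an engineer would, in place of code of your own. Each camera call takes 0.05 s, during which the arm holds its last target. There are 200 camera calls.

## Working session

There is one attempt and no reset: what is moved stays moved. The work goes in short steps, Python scripts to look and compute and a shell command to move; the robot and the scene stay as the last step left them, time stands still between calls to the robot, and variables do not carry over. Pictures are saved under pics/ and viewed, on a budget of 10 in all, crops included, one or two more only if the job needs it, and the job is handed in when it is done.

```bash
mkdir -p pics; ls; cat > h.py <<'E'
import numpy as np,cv2
from bench import ctrl,optics
from scipy.spatial.transform import Rotation as Ro
def ray(c,u,v):
    d=c["R"].T@np.array([(u-c["cx"])/c["fx"],(v-c["cy"])/c["fy"],1]); o=-c["R"].T@c["t"]; return o,d/np.linalg.norm(d)
def onz(c,u,v,z):
    o,d=ray(c,u,v); return o+d*(z-o[2])/d[2]
def proj(c,X):
    p=c["R"]@np.array(X)+c["t"]; return p[0]/p[2]*c["fx"]+c["cx"],p[1]/p[2]*c["fy"]+c["cy"]
def grab(n,f):
    s=ctrl.get_state(); c=optics.get_image(n)
    for k in c:
        if k!="image": c[k]=np.array(c[k])
    if "hand_eye" in c:
        T=np.eye(4);T[:3,:3]=Ro.from_rotvec(s["tool_rot"]).as_matrix();T[:3,3]=s["position"]
        T=T@c["hand_eye"];c["R"]=T[:3,:3].T;c["t"]=-c["R"]@T[:3,3]
    cv2.imwrite(f"pics/{f}.png",np.array(c["image"])[:,:,::-1]); np.save(f"pics/{f}.npy",c,allow_pickle=True); return c
def load(f): return np.load(f"pics/{f}.npy",allow_pickle=True).item()
E
python3 - <<'E'
from h import *
print(ctrl.get_state(),ctrl.tcp_to_tips)
for n in("scene","side"):
    c=grab(n,n); print(n,-c["R"].T@c["t"],c["R"][2],c["fx"])
a=cv2.imread("pics/scene.png");cv2.imwrite("pics/scene8.png",cv2.resize(a,(800,600)))
a=cv2.imread("pics/side.png");cv2.imwrite("pics/side8.png",cv2.resize(a,(800,600)))
E
```

```text
pics
{'time': 0.0, 'joint_positions': array([ 1.17608569,  0.32183661, -0.07008669,  1.45167698,  0.02259112,
        1.3707826 , -0.05691411]), 'qd': array([ 4.21833291e-04, -7.50534133e-05, -7.51682572e-05,  1.76535623e-03,
       -5.23688149e-04,  1.38865550e-03,  3.09392368e-04]), 'joint_torque': array([ 5.78646541e-04, -4.91289067e+01, -4.03133305e-01, -3.12529743e+01,
       -6.38213125e-02,  4.34953964e-02,  1.57193399e-04]), 'position': array([ 0.25814042, -0.59597793,  0.23845165]), 'tool_rot': array([-3.07436713e+00, -6.37344461e-01,  7.45871286e-04]), 'ft_force': array([-0.48015573, -0.90691515, -0.67305279]), 'torque': array([ 0.05573081, -0.03463142,  0.00571631]), 'grip_width': 1.0005783407916709} 0.017
scene [ 1.30537551 -0.33685443  0.71369986] [-0.73583949  0.30430645 -0.60492795] 438.1622107640263
side [0.39104374 0.79516256 0.64670802] [ 0.16083345 -0.80220177 -0.57498254] 475.9165971232868
```

View pics/scene8.png

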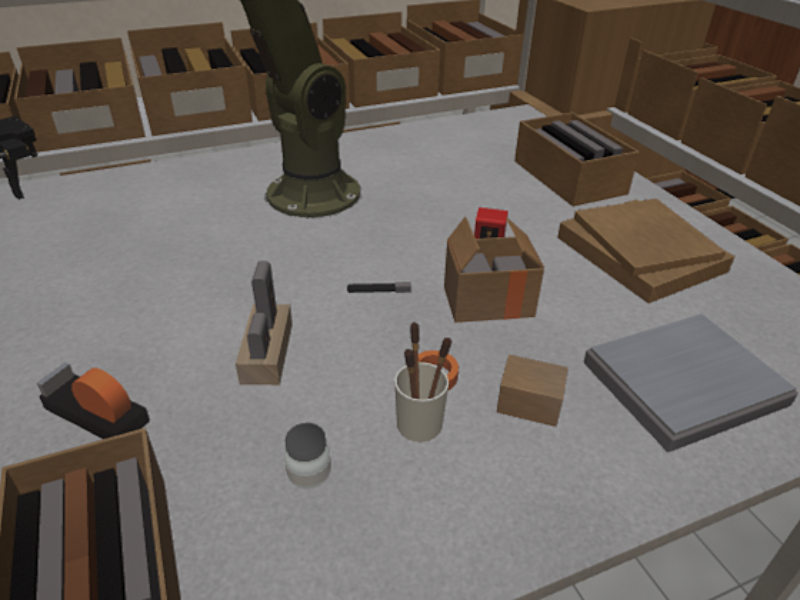

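View pics/side8.png

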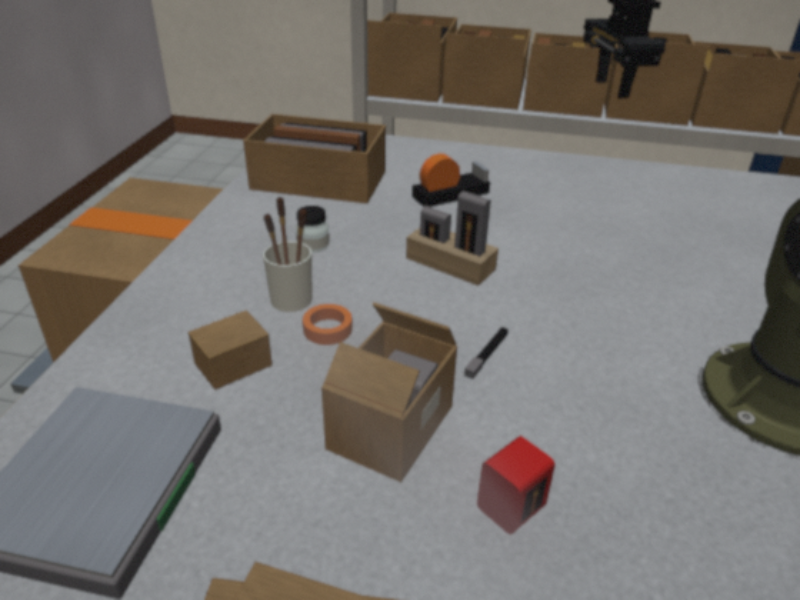

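The scene view (800-px scale) shows the carton at about (490,285) and the rack at (265,345), with the tall case in the far slot at (263,290). The side view shows the carton's bottom corners at about (327,452), (400,480) and (453,392). I'll get coarse positions from both views first.

```bash
python3 - <<'E'
from h import *
np.set_printoptions(precision=3,suppress=True)
s=load("scene");d=load("side");k=.7
for n,c,u,v,z in [("cart bl",s,457,320,0),("cart br",s,536,315,0),("side c1",d,327,455,0),("side c2",d,400,482,0),("side c3",d,453,395,0),
 ("rack s1",s,238,375,0),("rack s2",s,278,382,0),("rack top near l",s,240,358,.045),("rack top near r",s,282,359,.045),("rack top far l",s,270,303,.045),("rack top far r",s,291,306,.045),("side rack",d,407,252,0),("",d,482,280,0),("top",d,408,234,.045),("",d,484,261,.045),("",d,497,245,.045),
 ("tall top",s,263,264,.135),("tall top",d,474,197,.135),("tape",s,437,370,.012),("marker",s,380,288,.01),("marker",d,487,352,.01),("cup rim",s,421,376,.1),("red top",d,517,456,.08)]:
    print(n,onz(c,u*k,v*k,z))
E
```

```text
cart bl [0.552 0.102 0.   ]
cart br [0.592 0.241 0.   ]
side c1 [0.589 0.247 0.   ]
side c2 [0.492 0.268 0.   ]
side c3 [0.453 0.104 0.   ]
rack s1 [ 0.545 -0.289  0.   ]
rack s2 [ 0.584 -0.233  0.   ]
rack top near l [ 0.557 -0.281  0.045]
rack top near r [ 0.583 -0.222  0.045]
rack top far l [ 0.438 -0.206  0.045]
rack top far r [ 0.459 -0.174  0.045]
side rack [ 0.592 -0.251  0.   ]
 [ 0.447 -0.192  0.   ]
top [ 0.588 -0.239  0.045]
 [ 0.447 -0.181  0.045]
 [ 0.431 -0.239  0.045]
tall top [ 0.449 -0.21   0.135]
tall top [ 0.477 -0.232  0.135]
tape [0.665 0.007 0.012]
marker [0.424 0.004 0.01 ]
marker [0.417 0.013 0.01 ]
cup rim [ 0.747 -0.061  0.1  ]
red top [0.363 0.269 0.08 ]
```

```bash
cat >> h.py <<'E'
def plan(p,yaw_y):  # rows: shift in current tool axes (mm) & turn about tool z (deg) so tool y points to yaw_y (mod 180), tool down
    s=ctrl.get_state();R=Ro.from_rotvec(s["tool_rot"]);
    y=np.array([np.cos(yaw_y),np.sin(yaw_y),0]); z=np.array([0,0,-1.]); best=[]
    for sg in(1,-1):
        T=Ro.from_matrix(np.stack([np.cross(sg*y,z),sg*y,z],1)); best.append((R.inv()*T).as_rotvec(degrees=True))
    b=min(best,key=np.linalg.norm)
    print("shift mm",np.round(R.inv().apply(np.array(p)-s["position"])*1000,1),"turn",np.round(b,2),"shift-after-turn", np.round((R*Ro.from_rotvec(b,degrees=True)).inv().apply(np.array(p)-s["position"])*1000,1))
E
python3 - <<'E'
from h import *
c=optics.get_image("wrist");print(np.round(c["hand_eye"],3),c["fx"],c["cx"])
plan([0.45,-0.27,0.36],np.radians(68))
E
```

```text
[[-0.002 -0.961 -0.275  0.075]
 [ 1.    -0.002 -0.001 -0.   ]
 [-0.    -0.275  0.961 -0.145]
 [ 0.     0.     0.     1.   ]] 314.8603480008888 283.4663007703563
shift mm [ 305.6 -223.1 -121. ] turn [-7.000e-02  4.000e-02  4.542e+01] shift-after-turn [  55.7 -374.2 -121.3]
```

```bash
python3 - <<'E'
from h import *
plan([0.50,-0.23,0.30],np.radians(68))
E
python3 -m inch '[[[35,-25,-7],[0,0,0]],[[35,-25,-7],[0,0,0]],[[35,-25,-7],[0,0,0]],[[35,-25,-7],[0,0,0]],[[35,-25,-7],[0,0,0]],[[35,-25,-7],[0,0,0]],[[35,-25,-7],[0,0,0]],[[35,-25,-6],[0,0,0]],[[35,-25,-6],[0,0,0]],[[50,-12,0],[0,0,0]]]' 1 20
```

```text
shift mm [ 367.4 -239.9  -61. ] turn [-7.000e-02  4.000e-02  4.542e+01] shift-after-turn [  87.1 -430.   -61.3]
time: 1.15
position: [0.4979, -0.2334, 0.3021]
tool_rot: [3.074, 0.636, 0.001]
ft_force: [0.8, -0.4, 0.5]
grip_width: 0.174
```

```bash
python3 - <<'E'
from h import *
c=grab("wrist","w1"); s=ctrl.get_state();print(s["position"],s["tool_rot"],s["time"])
cv2.imwrite("pics/w1b.png",cv2.resize(cv2.imread("pics/w1.png"),(800,600)))
plan([0.51,0.18,0.32],np.radians(77))
E
```

```text
[ 0.50523768 -0.22493876  0.30116359] [-3.07019293 -0.6535514  -0.01110567] 1.2
shift mm [ 169.4 -367.9  -17.2] turn [-0.2  -0.39 37.03] shift-after-turn [ -86.5 -395.6  -18.8]
```

View pics/w1b.png

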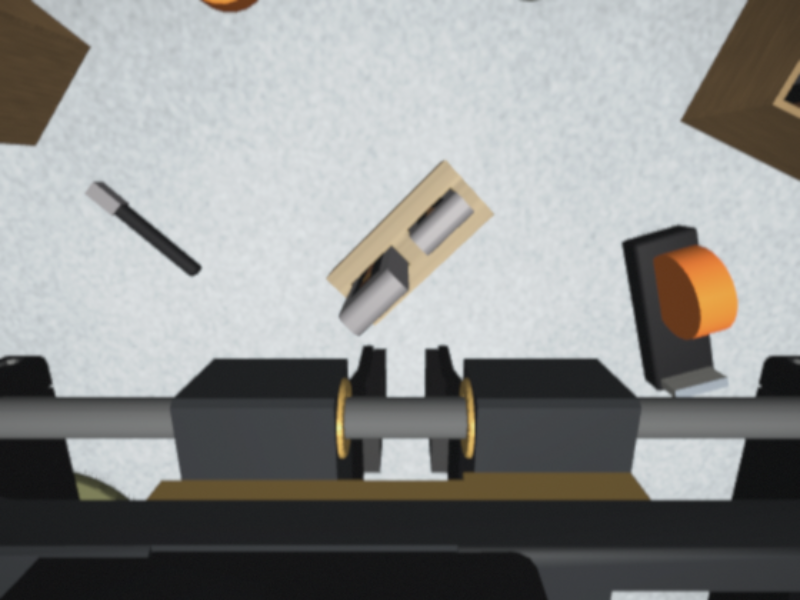

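The view shows the rack with corners at about (327,277), (445,160) and (494,213). The tall case's top runs from about (350,325) to (397,275), and the short case is at (440,220).

```bash
python3 - <<'E'
from h import *
np.set_printoptions(precision=4,suppress=True)
c=load("w1");k=.7
P=[onz(c,u*k,v*k,.045) for u,v in[(327,277),(445,160),(494,213)]]
print(P,np.linalg.norm(P[0]-P[1]),np.linalg.norm(P[1]-P[2]),"ctr",(P[0]+P[2])/2,np.degrees(np.arctan2(*(P[1]-P[0])[[1,0]])))
T=[onz(c,u*k,v*k,.143) for u,v in[(338,317),(358,335),(408,287),(386,263)]]
print(T,sum(T)/4)
for a,b in((0,1),(1,2),(2,3),(3,0)):print(np.linalg.norm(T[a]-T[b]),np.degrees(np.arctan2(*(T[b]-T[a])[[1,0]])))
E
python3 -m inch '[[[17,-37,-2],[0,0,0]],[[17,-37,-2],[0,0,0]],[[17,-37,-2],[0,0,0]],[[17,-37,-2],[0,0,0]],[[17,-37,-2],[0,0,0]],[[17,-37,-2],[0,0,0]],[[17,-37,-2],[0,0,0]],[[17,-37,-2],[0,0,0]],[[17,-37,-2],[0,0,0]],[[17,-37,-2],[0,0,0]]]'
python3 -m inch '[[[0,0,0],[0,0,7.5]],[[0,0,0],[0,0,7.5]],[[0,0,0],[0,0,7.5]],[[0,0,0],[0,0,7.5]],[[0,0,0],[0,0,7]],[[0,0,0],[0,0,0]],[[0,0,0],[0,0,0]],[[0,0,0],[0,0,0]],[[0,0,0],[0,0,0]],[[0,0,0],[0,0,0]]]'
python3 - <<'E'
from h import *
c=grab("wrist","w2"); s=ctrl.get_state();print(s["position"],s["tool_rot"],s["time"])
cv2.imwrite("pics/w2b.png",cv2.resize(cv2.imread("pics/w2.png"),(800,600)))
E
```

```text
[array([ 0.4535, -0.175 ,  0.045 ]), array([ 0.5893, -0.2317,  0.045 ]), array([ 0.5657, -0.29  ,  0.045 ])] 0.1470634961364024 0.06286784058324336 ctr [ 0.5096 -0.2325  0.045 ] -22.66050657162431
[array([ 0.4569, -0.1993,  0.143 ]), array([ 0.4498, -0.2173,  0.143 ]), array([ 0.4967, -0.2363,  0.143 ]), array([ 0.5063, -0.2157,  0.143 ])] [ 0.4774 -0.2171  0.143 ]
0.019399880019958515 -111.34727421704324
0.05052827228654189 -22.013500573640123
0.022779017842600044 64.90653778205932
0.052085438330478184 161.67145488584939
time: 2.2
position: [0.5066, 0.1736, 0.3205]
tool_rot: [3.076, 0.637, -0.0]
ft_force: [1.5, -0.4, -0.2]
grip_width: 0.002
time: 3.2
position: [0.5068, 0.1723, 0.3205]
tool_rot: [3.12, -0.37, 0.0]
ft_force: [-0.3, -0.9, -0.0]
grip_width: 0.001
[0.50685219 0.1723372  0.32051035] [ 3.11961352e+00 -3.70406506e-01  2.81539427e-06] 3.25
```

View pics/w2b.png

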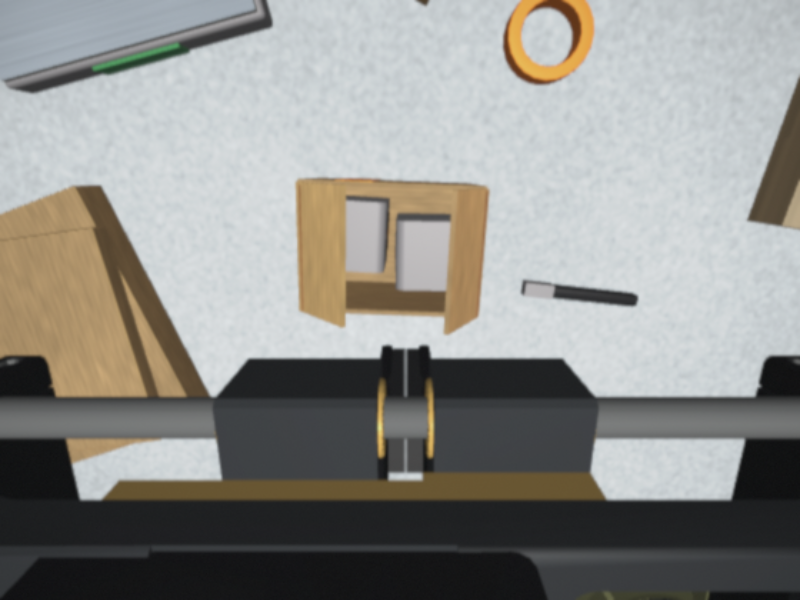

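The wrist view from above shows the carton mouth with hinge corners at about (297,180), (300,312), (488,188) and (478,316). The flap edges are at x≈345 and x≈448, and the gap between the thick cases is at x≈390.

```bash
python3 - <<'E'
from h import *
np.set_printoptions(precision=4,suppress=True)
c=load("w2");k=.7
H=[onz(c,u*k,v*k,.105) for u,v in[(297,180),(300,312),(488,188),(478,316)]]
for h in H:print(h)
n=np.linalg.norm;C=sum(H)/4
print("ctr",C,"len",n(H[0]-H[1]),n(H[2]-H[3]),n(H[0]-H[2]),n(H[1]-H[3]))
xd=(H[0]-H[1])/n(H[0]-H[1])+(H[2]-H[3])/n(H[2]-H[3]);yd=H[0]-H[2]+H[1]-H[3]
print(np.degrees(np.arctan2(xd[1],xd[0])),np.degrees(np.arctan2(yd[1],yd[0])))
yaw=np.radians(-12.5)
def loc(p): q=np.array(p)[:2]-C[:2];return np.round(np.array([np.cos(yaw)*q[0]+np.sin(yaw)*q[1],-np.sin(yaw)*q[0]+np.cos(yaw)*q[1]])*1000,1)
for u,v,z in[(345,195,.15),(345,325,.15),(452,195,.15),(446,333,.15),(387,199,.08),(381,272,.08),(398,214,.08),(397,291,.08),(449,214,.084),(346,197,.084)]:print(u,v,loc(onz(c,u*k,v*k,z)))
# bottom corners from other views
s=load("scene");d=load("side")
for c2,u,v,z in((s,457,320,0),(s,538,316,0),(d,327,455,0),(d,400,482,0),(d,453,395,0)):print("base",loc(onz(c2,u*k,v*k,z)))
E
```

```text
[0.5935 0.2375 0.105 ]
[0.4905 0.2672 0.105 ]
[0.5527 0.0948 0.105 ]
[0.4517 0.1226 0.105 ]
ctr [0.5221 0.1805 0.105 ] len 0.10720938162679608 0.10470105416242909 0.14835227087325595 0.14969664357911736
-15.727252472089429 74.49732653025039
345 195 [47.4 28.7]
345 325 [-46.4  34. ]
452 195 [ 45.9 -44.5]
446 333 [-54.3 -40.9]
387 199 [40.2  2.8]
381 272 [-22.1  10. ]
398 214 [27.6 -6.1]
397 291 [-39.6  -3.6]
449 214 [ 27.1 -48.8]
346 197 [42.7 36.5]
base [ 46.  -70.6]
base [58.7 76.7]
base [51.2 79.6]
base [-48.   78.6]
base [-50.9 -89.5]
```

```bash
python3 - <<'E'
from h import *
plan([0.5207,0.1757,0.139],np.radians(74.5))
E
```

```text
shift mm [ 12.7  -6.5 181.5] turn [ 0.   -0.    1.96] shift-after-turn [ 12.4  -6.9 181.5]
```

```bash
python3 -m inch '[[[12.5,-7,0],[0,0,2]],[[0,0,25],[0,0,0]],[[0,0,25],[0,0,0]],[[0,0,25],[0,0,0]],[[0,0,25],[0,0,0]],[[0,0,25],[0,0,0]],[[0,0,25],[0,0,0]],[[0,0,20],[0,0,0]],[[0,0,11.5],[0,0,0]],[[0,0,0],[0,0,0]]]'
python3 -m inch '[[[0,-12,0],[0,0,0]],[[0,-12,0],[0,0,0]],[[0,-12,0],[0,0,0]],[[0,-12,0],[0,0,0]],[[0,-12,0],[0,0,0]],[[0,-12,0],[0,0,0]],[[0,-12,0],[0,0,0]],[[0,-12,0],[0,0,0]],[[0,-12,0],[0,0,0]],[[0,-12,0],[0,0,0]]]'
python3 -m inch '[[[0,-2,0],[0,0,0]],[[0,0,0],[0,0,0]],[[0,12,0],[0,0,0]],[[0,20,0],[0,0,0]],[[0,20,0],[0,0,0]],[[0,20,0],[0,0,0]],[[0,20,0],[0,0,0]],[[0,18,0],[0,0,0]],[[0,12,0],[0,0,0]],[[0,12,0],[0,0,0]]]'
python3 -m inch '[[[0,12,0],[0,0,0]],[[0,12,0],[0,0,0]],[[0,12,0],[0,0,0]],[[0,12,0],[0,0,0]],[[0,12,0],[0,0,0]],[[0,12,0],[0,0,0]],[[0,10,0],[0,0,0]],[[0,8,0],[0,0,0]],[[0,0,0],[0,0,0]],[[0,0,0],[0,0,0]]]'
python3 - <<'E'
from h import *
s=load("scene")
c=grab("scene","s2");cv2.imwrite("pics/s2b.png",cv2.resize(cv2.imread("pics/s2.png")[120:300,250:450],(800,720))[:600])
E
```

```text
time: 4.25
position: [0.5197, 0.1758, 0.1375]
tool_rot: [3.112, -0.425, -0.005]
ft_force: [-0.5, 0.9, -0.1]
grip_width: 0.005
time: 5.25
position: [0.5531, 0.2931, 0.139]
tool_rot: [-3.112, 0.425, 0.0]
ft_force: [-0.2, 0.3, 0.1]
grip_width: 0.002
time: 6.25
position: [0.5172, 0.1629, 0.1391]
tool_rot: [3.112, -0.428, 0.001]
ft_force: [0.7, 1.0, 0.3]
grip_width: 0.006
time: 7.25
position: [0.4932, 0.0779, 0.139]
tool_rot: [3.113, -0.426, 0.0]
ft_force: [-1.0, 0.1, 0.5]
grip_width: 0.006
```

View pics/s2b.png

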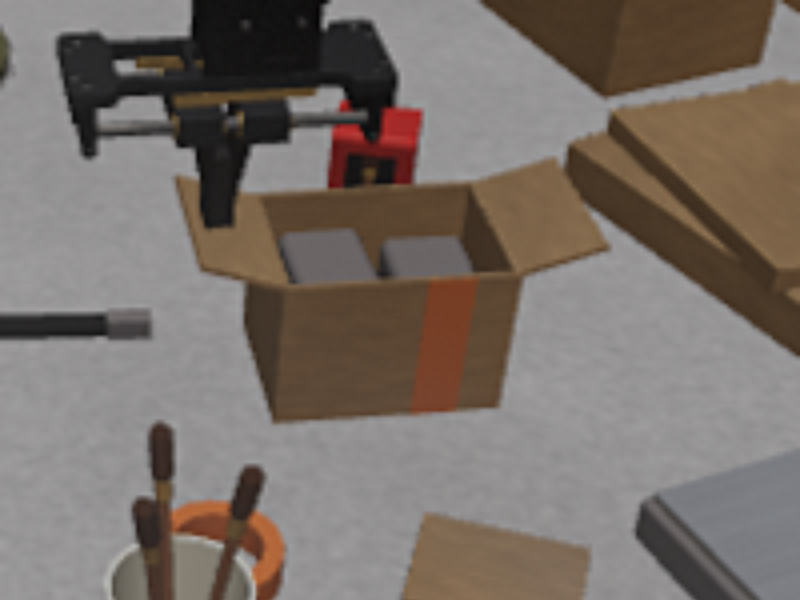

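Both flaps are well outside: left edge at about (580,200) and right at about (190,225) in the crop. I'll push the right one a little further, then view the gap from directly above.

```bash
python3 -m inch '[[[0,8,0],[0,0,0]],[[0,6,0],[0,0,0]],[[0,0,0],[0,0,0]],[[0,-10,-20],[0,0,0]],[[-10,-20,-30],[0,0,0]],[[-10,-20,-30],[0,0,0]],[[-10,-20,-30],[0,0,0]],[[-10,-20,-30],[0,0,0]],[[-10,-20,0],[0,0,0]],[[-10,-10,0],[0,0,0]]]' 0
python3 -m inch '[[[0,-1,0],[0,0,0]],[[0,0,0],[0,0,0]],[[0,0,0],[0,0,0]],[[0,0,0],[0,0,0]],[[0,0,0],[0,0,0]],[[0,0,0],[0,0,0]],[[0,0,0],[0,0,0]],[[0,0,0],[0,0,0]],[[0,0,0],[0,0,0]],[[0,0,0],[0,0,0]]]'
python3 - <<'E'
from h import *
c=grab("wrist","w3");print(proj(c,[.522,.1805,.08]))
u,v=map(int,proj(c,[.522,.1805,.08]));x0=max(0,u-120);y0=max(0,v-90);print(x0,y0)
cv2.imwrite("pics/w3b.png",cv2.resize(cv2.imread("pics/w3.png")[y0:y0+180,x0:x0+240],(800,600),interpolation=cv2.INTER_CUBIC))
plan([0.4775,-0.2184,0.25],np.radians(68-0.5))
E
```

```text
time: 8.3
position: [0.4638, 0.1983, 0.28]
tool_rot: [-3.112, 0.422, -0.003]
ft_force: [-0.8, -0.5, -0.5]
grip_width: 0.829
time: 9.3
position: [0.4642, 0.1972, 0.2791]
tool_rot: [3.113, -0.426, 0.0]
ft_force: [-0.2, 1.3, -0.1]
grip_width: 1.008
(np.float64(283.99936202692817), np.float64(134.74337893328257))
163 44
shift mm [124.4 396.8  29.1] turn [ 0.   -0.    6.93] shift-after-turn [171.3 378.9  29. ]
```

View pics/w3b.png

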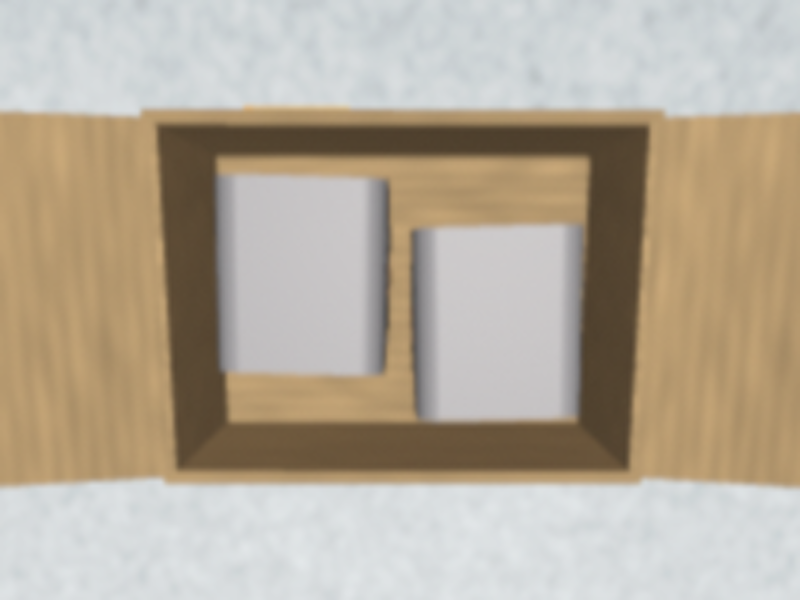

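The view shows the inner rim at (158,125), (650,125), (628,470) and (177,470). The gap lies between the left case's edge at (388,180)–(384,374) and the right case's edge at (412,230)–(418,418).

```bash
python3 - <<'E'
from h import *
np.set_printoptions(precision=4,suppress=True)
c=load("w3");W=lambda u,v,z:onz(c,163+u*.3,44+v*.3,z)
H=[W(*p,.105) for p in((158,125),(177,470),(650,125),(628,470))]
n=np.linalg.norm;C=sum(H)/4;print("ctr",C,n(H[0]-H[1]),n(H[2]-H[3]),n(H[0]-H[2]),n(H[1]-H[3]))
xd=H[0]-H[1]+H[2]-H[3];yd=H[0]-H[2]+H[1]-H[3]
a=np.degrees(np.arctan2(xd[1],xd[0]));b=np.degrees(np.arctan2(yd[1],yd[0]))-90;print(a,b)
yaw=np.radians((a+b)/2)
def loc(p): q=np.array(p)[:2]-C[:2];return np.round(np.array([np.cos(yaw)*q[0]+np.sin(yaw)*q[1],-np.sin(yaw)*q[0]+np.cos(yaw)*q[1]])*1000,1)
print("L",loc(W(388,180,.076)),loc(W(384,374,.076)),loc(W(217,178,.076)),"R",loc(W(412,230,.076)),loc(W(418,418,.076)),loc(W(581,225,.076)))
E
```

```text
ctr [0.5223 0.1805 0.105 ] 0.09932111494477207 0.09934955901022717 0.13931730571289724 0.13942410832581786
-15.92934448707522 -15.70027124299014
L [36.8  4.8] [-23.4   6.2] [37.3 58.3] R [21.9 -2.8] [-37.9  -5.1] [ 23.5 -56.3]
```

```bash
python3 -m inch '[[[12.5,40,0],[0,0,7]],[[17,38,3],[0,0,0]],[[17,38,3],[0,0,0]],[[17,38,3],[0,0,0]],[[17,38,3],[0,0,0]],[[17,38,3],[0,0,0]],[[17,38,3],[0,0,0]],[[17,38,3],[0,0,0]],[[17,38,3],[0,0,0]],[[17,37,3],[0,0,0]]]' 0
python3 -m inch '[[[0,0,0],[0,0,0]],[[0,0,0],[0,0,0]],[[0,0,0],[0,0,0]],[[0,0,0],[0,0,0]],[[0,0,0],[0,0,0]],[[0,0,0],[0,0,0]],[[0,0,0],[0,0,0]],[[0,0,0],[0,0,0]],[[0,0,0],[0,0,0]],[[0,0,0],[0,0,0]]]'
python3 - <<'E'
from h import *
c=grab("wrist","w4")
plan([0.4775,-0.2184,0.25],np.radians(68-0.5))
u,v=map(int,proj(c,[.4775,-.2184,.145]));x0=max(0,u-120);y0=max(0,v-90);print(u,v,x0,y0)
cv2.imwrite("pics/w4b.png",cv2.resize(cv2.imread("pics/w4.png")[y0:y0+180,x0:x0+240],(800,600),interpolation=cv2.INTER_CUBIC))
E
```

```text
time: 10.35
position: [0.4756, -0.2202, 0.252]
tool_rot: [3.08, -0.615, 0.0]
ft_force: [1.8, 1.4, 0.4]
grip_width: 0.998
time: 11.35
position: [0.4758, -0.2184, 0.252]
tool_rot: [3.081, -0.615, -0.0]
ft_force: [-0.3, 0.4, 0.9]
grip_width: 1.001
shift mm [ 1.5 -0.6  2. ] turn [ 0.   -0.   -0.08] shift-after-turn [ 1.5 -0.6  2. ]
282 211 162 121
```

View pics/w4b.png

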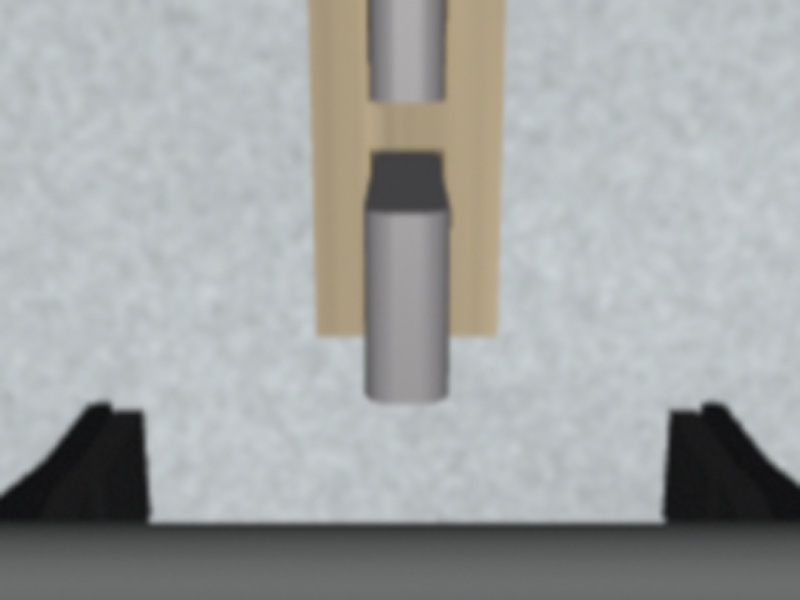

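The tall case's top spans (365–448, 210–402) in the crop and the fingers are centred on x≈407, so it is well aligned across.

```bash
python3 - <<'E'
from h import *
c=load("w4")
A=onz(c,162+406*.3,121+210*.3,.142);B=onz(c,162+406*.3,121+401*.3,.142);M=(A+B)/2
print(A,B,np.linalg.norm(A-B),M)
plan([M[0],M[1],0.125],np.radians(67.5))
E
```

```text
[ 0.49841636 -0.22792803  0.142     ] [ 0.45185382 -0.20846075  0.142     ] 0.05046825872916718 [ 0.47513509 -0.21819439  0.142     ]
shift mm [-7.00e-01  1.00e-01  1.27e+02] turn [ 0.   -0.   -0.08] shift-after-turn [-7.00e-01  1.00e-01  1.27e+02]
```

```bash
python3 -m inch '[[[-0.5,0,15],[0,0,0]],[[0,0,20],[0,0,0]],[[0,0,20],[0,0,0]],[[0,0,20],[0,0,0]],[[0,0,20],[0,0,0]],[[0,0,15],[0,0,0]],[[0,0,12],[0,0,0]],[[0,0,5],[0,0,0]],[[0,0,0],[0,0,0]],[[0,0,0],[0,0,0]]]' 0
python3 -m inch '[[[0,0,0],[0,0,0]],[[0,0,0],[0,0,0]],[[0,0,0],[0,0,0]],[[0,0,0],[0,0,0]],[[0,0,0],[0,0,0]],[[0,0,0],[0,0,0]],[[0,0,0],[0,0,0]],[[0,0,0],[0,0,0]],[[0,0,0],[0,0,0]],[[0,0,0],[0,0,0]]]' 1 45
python3 -m inch '[[[0,0,0],[0,0,0]],[[0,0,-10],[0,0,0]],[[0,0,-15],[0,0,0]],[[0,0,-20],[0,0,0]],[[0,0,-20],[0,0,0]],[[0,0,-20],[0,0,0]],[[0,0,-20],[0,0,0]],[[0,0,-20],[0,0,0]],[[0,0,-20],[0,0,0]],[[0,0,-10],[0,0,0]]]' 1 45
python3 - <<'E'
from h import *
# target: carton-frame gap mid y=+0.8mm, case x ~ 0
yaw=np.radians(-15.8);C=np.array([.5223,.1805]);p=C+0.0008*np.array([-np.sin(yaw),np.cos(yaw)])
plan([p[0],p[1],0.28],yaw+np.pi/2)
E
```

```text
time: 12.4
position: [0.4758, -0.2183, 0.1255]
tool_rot: [3.081, -0.615, 0.001]
ft_force: [0.4, 0.2, -0.1]
grip_width: 1.004
time: 13.4
position: [0.4753, -0.2182, 0.125]
tool_rot: [3.081, -0.615, -0.0]
ft_force: [0.7, 0.0, -0.6]
grip_width: 0.25
time: 14.4
position: [0.476, -0.2183, 0.2825]
tool_rot: [3.08, -0.615, 0.005]
ft_force: [-0.3, 0.1, -0.3]
grip_width: 0.25
shift mm [-110.5 -386.8    2.1] turn [ 0.03 -0.18 -6.77] shift-after-turn [ -64.1 -397.1    2.5]
```

```bash
python3 -m inch '[[[-2,-15,0],[0,0,-2]],[[-3,-22,0],[0,0,-2]],[[-4,-25,0],[0,0,-2.8]],[[-5,-30,0],[0,0,0]],[[-5,-30,0],[0,0,0]],[[-5,-30,0],[0,0,0]],[[-5,-30,0],[0,0,0]],[[-5,-30,0],[0,0,0]],[[-5,-30,0],[0,0,0]],[[-5,-30,0],[0,0,0]]]'
python3 - <<'E'
from h import *
yaw=np.radians(-15.8);C=np.array([.5223,.1805]);p=C+0.0008*np.array([-np.sin(yaw),np.cos(yaw)])
plan([p[0],p[1],0.28],yaw+np.pi/2)
E
```

```text
time: 15.4
position: [0.5105, 0.0588, 0.2791]
tool_rot: [-3.113, 0.423, 0.003]
ft_force: [0.8, -1.0, -1.6]
grip_width: 0.249
shift mm [ -21.1 -121.2   -0.9] turn [0.01 0.1  0.33] shift-after-turn [ -21.8 -121.1   -0.9]
```

```bash
python3 -m inch '[[[-5,-25,0],[0,0,0.3]],[[-5,-25,0],[0,0,0]],[[-5,-22,0],[0,0,0]],[[-4,-20,0],[0,0,0]],[[-2,-12,0],[0,0,0]],[[-1,-6,0],[0,0,0]],[[0,-3,0],[0,0,0]],[[0,0,0],[0,0,0]],[[0,0,0],[0,0,0]],[[0,0,0],[0,0,0]]]'
python3 - <<'E'
from h import *
yaw=np.radians(-15.8);C=np.array([.5223,.1805]);p=C+0.0008*np.array([-np.sin(yaw),np.cos(yaw)])
plan([p[0],p[1],0.26],yaw+np.pi/2)
E
```

```text
time: 16.4
position: [0.522, 0.1684, 0.28]
tool_rot: [3.11, -0.442, 0.0]
ft_force: [0.3, -0.3, -1.1]
grip_width: 0.249
shift mm [ -3.1 -12.6  20. ] turn [ 0.03 -0.01 -0.37] shift-after-turn [ -3.  -12.6  20. ]
```

```bash
python3 -m inch '[[[-1.5,-6.3,0],[0,0,-0.4]],[[-1.5,-6.3,0],[0,0,0]],[[0,0,10],[0,0,0]],[[0,0,15],[0,0,0]],[[0,0,15],[0,0,0]],[[0,0,15],[0,0,0]],[[0,0,10],[0,0,0]],[[0,0,4],[0,0,0]],[[0,0,0],[0,0,0]],[[0,0,0],[0,0,0]]]'
python3 - <<'E'
from h import *
yaw=np.radians(-15.8);C=np.array([.5223,.1805]);p=C+0.0008*np.array([-np.sin(yaw),np.cos(yaw)])
plan([p[0],p[1],0.21],yaw+np.pi/2)
a=grab("wrist","w5");b=grab("scene","s5")
f=lambda n,c,X:(lambda u,v:cv2.resize(cv2.imread(f"pics/{n}.png")[max(0,v-75):max(0,v-75)+150,max(0,u-50):max(0,u-50)+100],(400,600),interpolation=cv2.INTER_CUBIC))(*map(int,proj(c,X)))
cv2.imwrite("pics/c5.png",np.hstack([f("w5",a,[.5223,.1805,.09]),f("s5",b,[.5223,.1805,.13])]))
E
```

```text
time: 17.4
position: [0.5227, 0.1825, 0.2115]
tool_rot: [-3.112, 0.428, -0.001]
ft_force: [-0.3, 1.4, -0.7]
grip_width: 0.25
shift mm [0.1 1.2 1.5] turn [-0.03 -0.05  0.13] shift-after-turn [0.1 1.2 1.5]
```

View pics/c5.png

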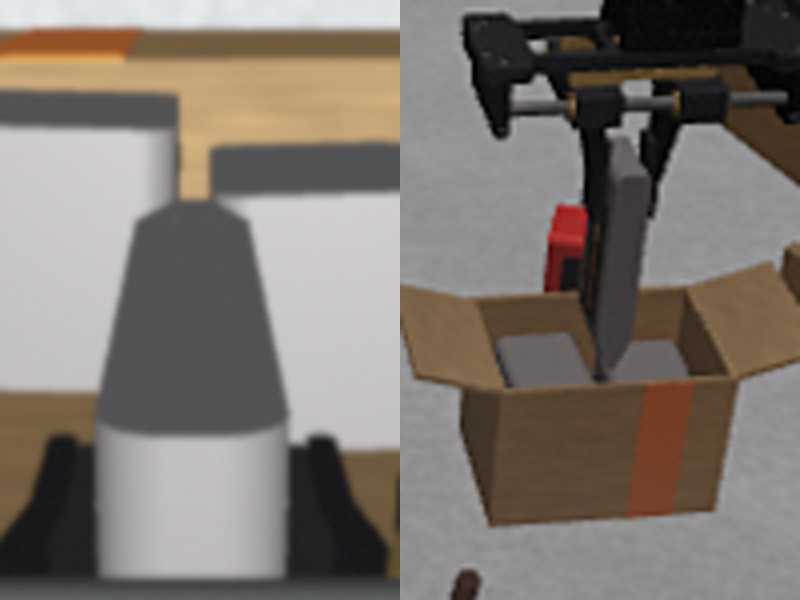

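The wedge foot spans x 170–212 in the left panel, over a gap at x 180–212. It sits about 1 mm towards +y, which agrees with the plan printout, so I'll correct that and press down.

```bash
python3 -m inch '[[[0,1,0],[0,0,0]],[[0,0,5],[0,0,0]],[[0,0,5],[0,0,0]],[[0,0,5],[0,0,0]],[[0,0,5],[0,0,0]],[[0,0,5],[0,0,0]],[[0,0,5],[0,0,0]],[[0,0,4],[0,0,0]],[[0,0,4],[0,0,0]],[[0,0,0],[0,0,0]]]'
python3 -m inch '[[[0,0,4],[0,0,0]],[[0,0,4],[0,0,0]],[[0,0,4],[0,0,0]],[[0,0,4],[0,0,0]],[[0,0,4],[0,0,0]],[[0,0,4],[0,0,0]],[[0,0,4],[0,0,0]],[[0,0,4],[0,0,0]],[[0,0,0],[0,0,0]],[[0,0,0],[0,0,0]]]'
```

```text
time: 18.5
position: [0.5217, 0.1811, 0.1722]
tool_rot: [3.112, -0.428, -0.002]
ft_force: [0.6, -0.4, -1.9]
grip_width: 0.25
time: 19.5
position: [0.5218, 0.1812, 0.1406]
tool_rot: [3.112, -0.428, -0.001]
ft_force: [-0.8, 0.0, -1.0]
grip_width: 0.248
```

```bash
python3 -m inch '[[[0,0,4],[0,0,0]],[[0,0,4],[0,0,0]],[[0,0,4],[0,0,0]],[[0,0,3],[0,0,0]],[[0,0,2],[0,0,0]],[[0,0,2],[0,0,0]],[[0,0,1],[0,0,0]],[[0,0,0],[0,0,0]],[[0,0,0],[0,0,0]],[[0,0,0],[0,0,0]]]'
python3 - <<'E'
from h import *
b=grab("scene","s6");a=grab("side","d6")
f=lambda n,c,X:(lambda u,v:cv2.resize(cv2.imread(f"pics/{n}.png")[max(0,v-75):max(0,v-75)+150,max(0,u-50):max(0,u-50)+100],(400,600),interpolation=cv2.INTER_CUBIC))(*map(int,proj(c,X)))
cv2.imwrite("pics/c6.png",np.hstack([f("d6",a,[.5223,.1805,.1]),f("s6",b,[.5223,.1805,.1])]))
E
```

```text
time: 20.5
position: [0.5221, 0.1814, 0.121]
tool_rot: [-3.112, 0.428, -0.0]
ft_force: [0.0, 0.9, -1.4]
grip_width: 0.247
```

View pics/c6.png

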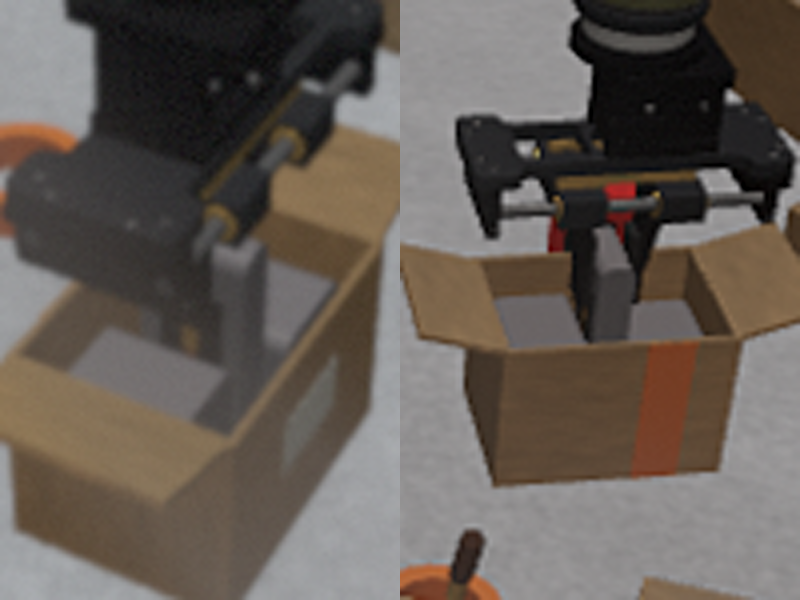

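The case is down between the two thick cases and upright, and the flaps are open. The foot should be about 2 mm above the floor, so I'll press gently until it makes contact.

```bash
python3 -m inch '[[[0,0,1],[0,0,0]],[[0,0,1],[0,0,0]],[[0,0,0.5],[0,0,0]],[[0,0,0.5],[0,0,0]],[[0,0,0.5],[0,0,0]],[[0,0,0],[0,0,0]],[[0,0,0],[0,0,0]],[[0,0,0],[0,0,0]],[[0,0,0],[0,0,0]],[[0,0,0],[0,0,0]]]'
```

```text
time: 21.6
position: [0.5225, 0.1814, 0.119]
tool_rot: [3.112, -0.429, 0.002]
ft_force: [-2.0, -1.0, 8.4]
grip_width: 0.25
```

The force rose to 8 N at the predicted floor height of 0.119 m, so the foot is on the floor. I'll release and rise.

```bash
python3 -m inch '[[[0,0,0],[0,0,0]],[[0,0,0],[0,0,0]],[[0,0,0],[0,0,0]],[[0,0,0],[0,0,0]],[[0,0,0],[0,0,0]],[[0,0,0],[0,0,0]],[[0,0,0],[0,0,0]],[[0,0,0],[0,0,0]],[[0,0,0],[0,0,0]],[[0,0,0],[0,0,0]]]' 0.4
python3 -m inch '[[[0,0,-4],[0,0,0]],[[0,0,-8],[0,0,0]],[[0,0,-15],[0,0,0]],[[0,0,-20],[0,0,0]],[[0,0,-25],[0,0,0]],[[0,0,-30],[0,0,0]],[[-10,0,-30],[0,0,0]],[[-20,0,-30],[0,0,0]],[[-20,0,-10],[0,0,0]],[[-10,0,0],[0,0,0]]]'
python3 -m inch '[[[0,0,0],[0,0,0]],[[0,0,0],[0,0,0]],[[0,0,0],[0,0,0]],[[0,0,0],[0,0,0]],[[0,0,0],[0,0,0]],[[0,0,0],[0,0,0]],[[0,0,0],[0,0,0]],[[0,0,0],[0,0,0]],[[0,0,0],[0,0,0]],[[0,0,0],[0,0,0]]]'
python3 - <<'E'
from h import *
a=grab("wrist","w7");b=grab("scene","s7")
f=lambda n,c,X,h:(lambda u,v:cv2.resize(cv2.imread(f"pics/{n}.png")[max(0,v-h):max(0,v-h)+2*h,max(0,u-h*2//3):max(0,u-h*2//3)+h*4//3],(400,600),interpolation=cv2.INTER_CUBIC))(*map(int,proj(c,X)))
cv2.imwrite("pics/c7.png",np.hstack([f("w7",a,[.5223,.1805,.1],90),f("s7",b,[.5223,.1805,.08],75)]))
E
```

```text
time: 22.6
position: [0.5221, 0.1813, 0.1175]
tool_rot: [3.112, -0.428, 0.0]
ft_force: [0.4, -1.1, -0.1]
grip_width: 0.601
time: 23.6
position: [0.464, 0.1993, 0.2929]
tool_rot: [-3.111, 0.425, -0.008]
ft_force: [-0.3, -0.1, -0.8]
grip_width: 0.602
time: 24.6
position: [0.4643, 0.1976, 0.2896]
tool_rot: [3.112, -0.428, 0.0]
ft_force: [0.1, -0.5, 0.5]
grip_width: 0.6
```

View pics/c7.png

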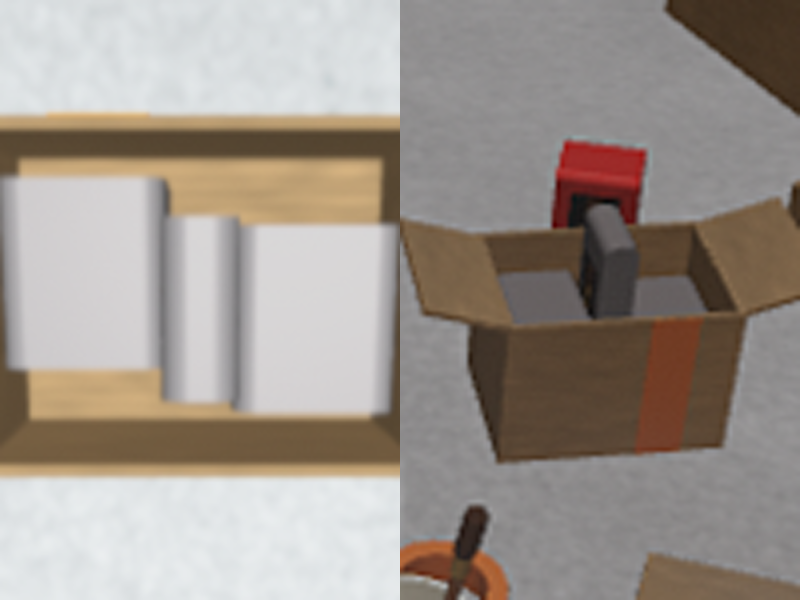

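The case (x 165–240, left panel) stands between the thick cases and flush against both, with both flaps out. One numeric check, then I'll hand in.

```bash
python3 - <<'E'
from h import *
from bench import close_job
c=load("w7");u,v=map(int,proj(c,[.5223,.1805,.1]));W=lambda x,y,z:onz(c,max(0,u-60)+x*.3,max(0,v-90)+y*.3,z)
yaw=np.radians(-15.8);C=np.array([.5223,.1805])
def loc(p): q=p[:2]-C;return np.round(np.array([np.cos(yaw)*q[0]+np.sin(yaw)*q[1],-np.sin(yaw)*q[0]+np.cos(yaw)*q[1]])*1000,1)
A,B=W(202,216,.136),W(200,402,.136)
print("case top ctr",loc((A+B)/2),"len",np.linalg.norm(A-B),"yaw",np.degrees(np.arctan2(*(A-B)[[1,0]])))
print("widths L",loc(W(85,180,.08)),"R",loc(W(318,225,.08)))
print(close_job())
E
```

```text
case top ctr [-0.6  0.1] len 0.0503430172916644 yaw -16.390319706769095
widths L [37.3 36.9] R [ 23.6 -37.8]
the job is handed in; nothing more can be done
None
```

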